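Seat the pan carrier on the stall's scale and zero it

TASK

Put the three-armed pan carrier back on the stall's scale so that its three ball feet have dropped fully home in the cone, groove and flat seats and it stands level, let go of it, then press the orange zero key down and let it come up again. The seat plate is never quite where it should be, so feel for the seats, gently: the weighing head must not be loaded with more than 20 N. Leave the sauce jar, the sauce bottle and the mug where they are.

Things in the scene. Friction and masses are not known exactly. Their poses are not given: they have to be found in the camera images.
- carrier_grip (a point): Pan carrier: aluminium three-armed star with a blue bar grip in the middle, 0.32 to 0.63 kg. Point: centre of the bar; x runs along the bar, z up. Bar 44 mm long (x), 24 mm wide (y), 46 mm tall; it stands on the arms (18 mm wide). Arms at 0, 120, 240 degrees from x end 75 mm out in posts 18 mm wide, tops 25 mm above this point. The feet's lowest points are 45 mm below it.
- carrier_foot (a point): Centre of the 12 mm steel ball foot under the carrier's arm at 0 degrees, 75 mm out from the carrier's axis; axes as the grip's. The three feet (0, 120, 240 degrees) are alike, so the carrier fits its seats in three ways, a third of a turn apart.
- scale: Scale: white housing 270 mm (x) by 240 mm (y), fixed to the table; origin under its middle, z up. Its low front, with display and zero key, is on the -x side. An aluminium seat plate, 160 by 180 mm, rigid, parallel to the housing, lies on top and holds three brass-lined seats for the carrier's feet. Metal smooth, friction about 0.3.
- scale_deck (a point): Over the scale's middle, 100 mm above the table, level with the plate's flat top; axes as the scale's. The true centre of the 75 mm circle of seats is NOT measured: it stands up to 11 mm from this point in some horizontal direction, new each time, and does not give when pushed. Grip centre 45 mm above this level: feet on the plate beside the seats; 40.2 mm and level: all feet home.
- cone_nominal (a point): Where the cone seat would be with the plate centred on the scale (75 mm from its middle, 240 degrees from scale x); the same unmeasured plate offset applies to all seats. Cone: 13 mm mouth. V-groove: 13 mm wide, 30 mm long along scale y, at 120 degrees. Flat-bottomed pocket, 30 mm square, at 0 degrees. Cone and groove walls slope 55 degrees; feet sink 4.8 mm.
- zero_key (a joint): Zero key: 0 up, 0.006 m fully pressed; springs back. It needs about 4 N to bottom and counts as pressed beyond 0.004 m.
- zero_key_top (a point): Centre of the top of the round orange zero key (24 mm wide, facing up), on the scale's low front; it is pressed straight down.
- jar_mid (a point): Bystander, leave alone: amber sauce jar with red lid, 68 mm wide, 100 mm tall. The point is its centre, half-way up.
- sauce_mid (a point): Bystander, leave alone: yellow sauce bottle, 60 mm wide, 170 mm tall. The point is its centre, half-way up.
- mug_mid (a point): Bystander, leave alone: white mug, 76 mm wide, 90 mm tall. The point is its centre, half-way up.
Mind the look-alikes: they are no part of the job. What is shaped like the part that bears carrier_grip but purple is not meant.

How it is judged:
On the way, in this order (a step that is already met when the one before it is completed fails the run):
1. the carrier is fully home on its three seats, level, and let go (z of carrier_grip in the frame of scale_deck between 0.0375 and 0.042 m and horizontal distance between carrier_grip and scale_deck below 0.016 m and angle between carrier_grip's own z axis and vertical below 0.02 rad and contact force between the fingers and carrier below 0.1 N), for 0.2 s.
2. with the carrier home, the zero key is pressed (all of step 1 and value of joint zero_key above 0.004 m), for 0.05 s.
At the end, for the whole second after the job is handed in: The carrier rests untouched and still with all three feet in their seats: its grip centre 37.5 to 42 mm above the deck point (40.2 mm nominal), within 16 mm of it sideways, tilted less than 0.02 rad; the zero key has come up again (below 1 mm) (all of step 1 and linear speed of carrier below 0.01 m/s and angular speed of carrier below 0.1 rad/s and value of joint zero_key below 0.001 m).
It fails at once if the carrier is pressed or knocked on the scale with more than 25 N (contact force between carrier and scale above 25 N).
It fails at once if the jar, bottle or mug is moved by more than 30 mm (distance of any of jar_mid, sauce_mid, mug_mid from where it was at the start of the episode above 0.03 m).
It also fails if it takes over 72 s, if anything falls off the work surface, if the arm or the gripper's body presses on something with over 40 N, if the wrist force passes 120 N, or if a joint passes its speed limit or range.

ROBOT

A 6-joint arm with a two-finger parallel gripper is mounted at the origin on the work surface. World frame = base frame: x ahead of the robot, y to its left, z up, the work surface at z = 0. Lengths are in m, angles in rad, forces in N, time in s.
With the tool pointing down it reaches from about 0.3 to 0.85 m from the base axis. Payload 5.4 kg.
Tool frame: the origin (TCP) lies on the centre line of the jaws, within the pads' length; the fingertips stand 11 mm ahead of it and the grasp point (between the pads) lies 8 mm behind it; z points along the fingers, x is the direction in which the jaws open and shut, and the axes are right-handed (so a half turn about z gives the same grasp; the last joint's range is limited). The gripper opens to 85 mm and grips with 20 to 120 N. Pads are 22 mm wide; open, the fingers measure 114 mm over their backs; the gripper's body (76 mm by 85 mm) begins 54 mm behind the grasp point. The pads swing forward as they close: fully open they stand 13 mm farther back than shut.
Start: joints at [0.975, 0.158, 1.597, -0, 1.386, -0.21], TCP at [0.216, 0.533, 0.242] pointing down, gripper open.
Joint ranges: [-2.91, 2.91], [-0.94, 2.29], [0.18, 2.7], [-1.29, 4.43], [0.17, 2.64], [-3, 3]. Speed limits (rad/s): [2.57, 2.57, 3.14, 3.14, 3.14, 3.14].

INTERFACE

Orientations are given as a unit quaternion [w, x, y, z].
In Python, from cell import robot gives the robot as it stands.
- The arm moves only by the tool apply_moves, never from a script. Its argument "plan" is a list that holds one entry, the list of rows, each a list of 7 numbers: the shift along the tool's x, y, z in m, then the turn, a rotation vector about the tool's x, y, z in degrees, then the opening in per cent of the stroke, from 0 (shut) to 100 (fully open). A call has 1 to 5 rows; each row is the pose to reach, as a shift and turn from the pose measured when the call began, along the tool's axes at that moment; what a row does not reach only later rows make up. A row lasts 1/10 s, in which the tool goes at most 50 mm and 8.59 degrees, less where a joint would pass 70% of its speed; a pose out of reach is approached as far as the arm can. A call with a gripper value outside its range is refused whole. The fingers move at their own pace and stop on an object; "squeeze" is the grip in N (left out, the last holds). Time passes only in rows, so rows that repeat a pose let the fingers close. It gives the time, the measured TCP pose, the force and the opening at its end, in the units of the state.
- robot.get_obs(): the state, without advancing time (a new reading comes with each control period).
- robot.grab_frame(name): name is "scene" or "top" or "wrist"; returns a dict with "color" (420x560x3 uint8, red, green, blue), "intrinsics" (3x3 intrinsics, pixels), "rvec" (rotation vector, rad) and "tvec" (3), from world to camera coordinates, as OpenCV has them. Camera axes: x right, y down, z forward; pixel columns grow to the right and rows downward; lengths in m; the calibration is good to about 2 mm. The wrist camera is an equidistant fisheye: a pixel r from the principal point sees the ray r / f radians off the axis. A picture is of the moment at which its call begins. There is no depth.
- robot.sign_off(): hands the job in, once; it reports no verdict.
The state is a dict: "clock": time; "joints": joint angles; "joint_velocities": joint speeds; "joint_efforts": joint torques, N m; "ee_pos": TCP position; "tool_rot": TCP orientation; "force": force on the tool from outside, world axes, zero at the start; "moment": the same for the moment, N m; "gripper_width": finger opening in m.
Only numpy, scipy, OpenCV 4.12 (cv2) and the standard library are available. Lean on these libraries where they do the work, as an engineer would, in place of code of your own. Each camera call takes 0.05 s, during which the arm holds its last target.

## Working session

There is one attempt and no reset: what is moved stays moved. The work goes in short steps, Python scripts to look and compute and a tool call to move; the robot and the scene stay as the last step left them, time stands still between calls to the robot, and variables do not carry over. Pictures are saved under pics/ and viewed, and the job is handed in when it is done.

Besides the shell and the picture viewer there is one more tool, called after ">>>" as name(argument=value, ...), one argument or row to a line, values as JSON. apply_moves: Moves the arm, as the interface text tells. Its arguments: {"type":"object","properties":{"plan":{"type":"array","items":{"type":"array","items":{"type":"array","items":{"type":"number"}}}},"squeeze":{"type":"number"}},"required":["plan"]}

```bash
ls; mkdir -p pics; python3 - <<'E'
from cell import robot
import cv2
o=robot.get_obs();print(o)
for n in ["scene","top","wrist"]:
    f=robot.grab_frame(n);cv2.imwrite(f"pics/{n}0.png",f["color"][:,:,::-1]);print(n,f["intrinsics"].tolist(),f["rvec"],f["tvec"])
    import pickle;pickle.dump(f,open(f"pics/{n}0.pkl","wb"))
E
```

```text
pics
{'clock': 0.0, 'joints': array([ 9.74848126e-01,  1.59055608e-01,  1.59826427e+00,  1.05117436e-05,
        1.38618061e+00, -2.10082547e-01]), 'joint_velocities': array([-6.16618568e-04, -7.22410001e-04,  1.23093997e-03,  1.47875866e-03,
        8.63285116e-05, -1.69202988e-03]), 'joint_efforts': array([-3.89749684e-04, -3.96009386e+01, -3.31428695e+01, -3.33890766e-04,
        8.53890146e-03,  1.16785907e-05]), 'ee_pos': array([0.21607843, 0.53222248, 0.24129715]), 'tool_rot': array([ 3.51143873e-04,  8.29566702e-01,  5.58406820e-01, -8.86949004e-04]), 'force': array([ 0.38597909,  0.39352372, -0.87408137]), 'moment': array([-0.04895055,  0.01584168, -0.07710441]), 'gripper_width': 0.0855091680324528}
scene [[451.30762845280134, 0.0, 271.9564028603271], [0.0, 451.30762845280134, 206.4483900613024], [0.0, 0.0, 1.0]] [ 0.73222497  2.4442243  -1.3013266 ] [ 0.34611029 -0.08349488  1.66812574]
top [[461.1988547515332, 0.0, 279.3307683934413], [0.0, 461.1988547515332, 207.7024112176374], [0.0, 0.0, 1.0]] [ 2.10151377 -2.14481653  0.18448101] [0.11230397 0.4907072  1.28526563]
wrist [[325.19226210127806, 0.0, 283.9330905759916], [0.0, 325.19226210127806, 211.9783164875151], [0.0, 0.0, 1.0]] [-2.41513232 -1.62614821 -0.21483539] [-0.57265323 -0.0336585   0.37893684]
```

View pics/scene0.png

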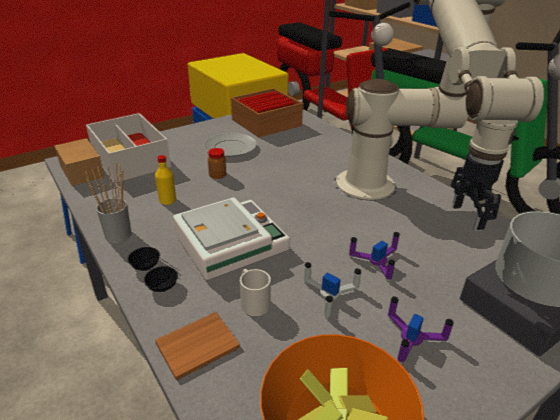

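View pics/top0.png

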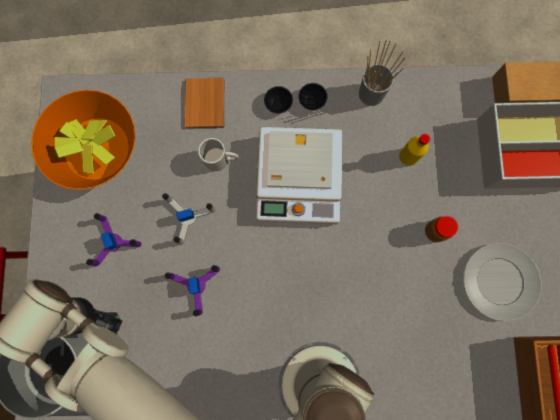

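View pics/wrist0.png

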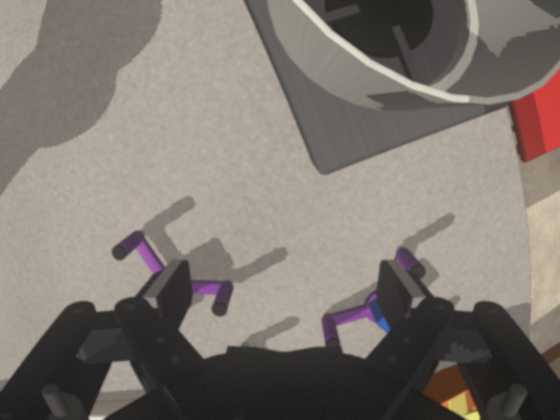

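Candidates for the carrier in the top view: silver star with blue bar (185,215); purple stars (110,241) and (195,286), which are look-alikes. I choose the silver one and check it in a close crop, with the scale beside it.

```bash
cat > h.py <<'E'
import numpy as np,cv2,pickle
from scipy.spatial.transform import Rotation as R
def load(n): return pickle.load(open(n,'rb'))
def proj(f,P):
    p,_=cv2.projectPoints(np.array(P,float).reshape(-1,3),np.array(f["rvec"]),np.array(f["tvec"]),f["intrinsics"],None);return p[:,0]
def ray(f,uv,fish=False):
    K=f["intrinsics"];uv=np.array(uv,float).reshape(-1,2)
    d=np.c_[(uv[:,0]-K[0,2])/K[0,0],(uv[:,1]-K[1,2])/K[1,1]]
    if fish:
        r=np.linalg.norm(d,axis=1,keepdims=True)+1e-12
        d=np.c_[d/r*np.sin(r),np.cos(r)]
    else: d=np.c_[d,np.ones(len(d))]
    M=cv2.Rodrigues(np.array(f["rvec"]))[0]
    return -M.T@np.array(f["tvec"]).ravel(), d@M
def onz(f,uv,z,fish=False):
    o,d=ray(f,uv,fish);return o+d*((z-o[2])/d[:,2:3])
E
python3 - <<'E'
from h import *
t=load('pics/top0.pkl');s=load('pics/scene0.pkl')
a=cv2.resize(t["color"][180:255,150:225],(400,400),interpolation=cv2.INTER_CUBIC)
b=cv2.resize(t["color"][120:225,250:355],(400,400),interpolation=cv2.INTER_CUBIC)
cv2.imwrite('pics/crop1.png',np.hstack([a,b])[:,:,::-1])
a=cv2.resize(s["color"][250:330,295:375],(400,400),interpolation=cv2.INTER_CUBIC)
b=cv2.resize(s["color"][190:275,170:290],(564,400),interpolation=cv2.INTER_CUBIC)[:,:400]
cv2.imwrite('pics/crop2.png',np.hstack([a,b])[:,:,::-1])
E
```

```text
(no output)
```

View pics/crop1.png

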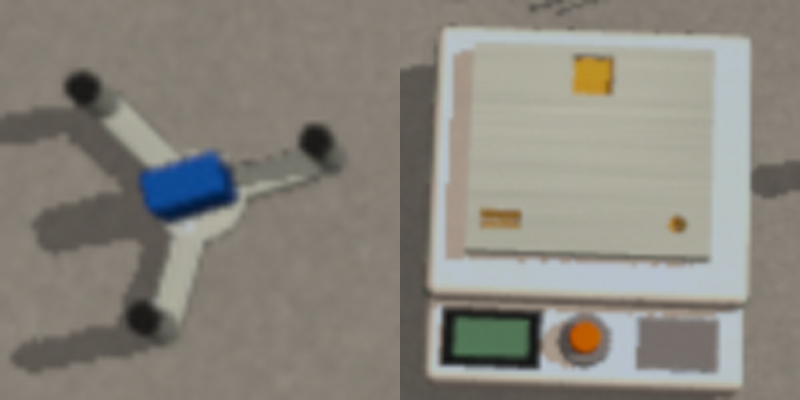

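View pics/crop2.png

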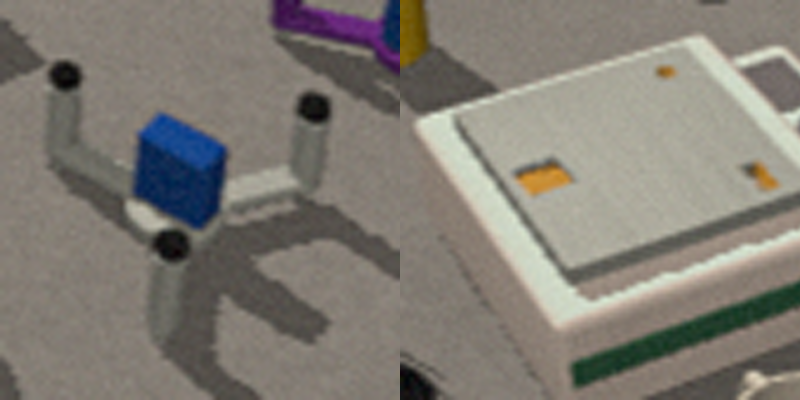

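The crop shows the silver star with its blue bar; the bar lies along the arm that ends at top (212,208). The seat plate shows a pocket at (300,140), a groove at (276,177) and a cone at (323,179). Now I measure.

```bash
cat > m.py <<'E'
from h import *
t=load('pics/top0.pkl');s=load('pics/scene0.pkl')
def blobs(f,mask,box,mn=4):
    x0,y0,x1,y1=box;m=np.zeros(mask.shape,np.uint8);m[y0:y1,x0:x1]=mask[y0:y1,x0:x1]
    n,l,st,c=cv2.connectedComponentsWithStats(m)
    return [(c[i],st[i,4]) for i in range(1,n) if st[i,4]>=mn]
for nm,f,bc,bs in [('top',t,(150,180,225,255),(250,120,355,225)),('scene',s,(295,250,375,330),(170,190,290,275))]:
    hsv=cv2.cvtColor(f["color"],cv2.COLOR_RGB2HSV);g=f["color"].max(2)
    H,S,V=[hsv[:,:,i] for i in range(3)]
    print(nm)
    for c,a in blobs(f,((V<60)).astype(np.uint8),bc): print(' post',c.round(1),a,onz(f,c,.070).round(4))
    for c,a in blobs(f,((H>105)&(H<125)&(S>150)).astype(np.uint8),bc): print(' bar',c.round(1),a,onz(f,c,.068).round(4))
    for c,a in blobs(f,((H>8)&(H<30)&(S>140)&(V>90)).astype(np.uint8),bs,3): print(' seat',c.round(1),a,onz(f,c,.100).round(4),onz(f,c,.07).round(4))
    # housing outline: white-ish bright
E
python3 m.py
```

```text
top
 post [165.1 196.3] 24 [[0.5282 0.4268 0.07  ]]
 post [208.9 206.2] 25 [[0.4968 0.3017 0.07  ]]
 post [176.4 239.6] 29 [[0.4038 0.392  0.07  ]]
 bar [184.5 214.7] 141 [[0.4744 0.371  0.068 ]]
 seat [300.  139.6] 81 [[0.6782 0.0395 0.1   ]] [[0.6884 0.0382 0.07  ]]
 seat [276. 176.] 9 [[0.5732 0.1095 0.1   ]] [[0.5809 0.1099 0.07  ]]
 seat [322.  178.4] 5 [[ 0.5635 -0.0188  0.1   ]] [[ 0.5709 -0.0215  0.07  ]]
 seat [298.  208.2] 58 [[0.4804 0.0504 0.1   ]] [[0.4858 0.0493 0.07  ]]
scene
 post [307.6 265. ] 25 [[0.505  0.3043 0.07  ]]
 post [357.5 271.1] 29 [[0.4114 0.3941 0.07  ]]
 post [329.  298.5] 36 [[0.5356 0.4293 0.07  ]]
 bar [373.2 254.7] 23 [[0.3289 0.3666 0.068 ]]
 bar [330.5 283.5] 272 [[0.4979 0.3899 0.068 ]]
 seat [171.8 196.5] 63 [[ 0.6863 -0.1558  0.1   ]] [[ 0.6705 -0.2016  0.07  ]]
 seat [226. 205.] 3 [[ 0.5681 -0.022   0.1   ]] [[ 0.5477 -0.0625  0.07  ]]
 seat [260.1 215.4] 37 [[0.5108 0.0806 0.1   ]] [[0.4881 0.0442 0.07  ]]
 seat [200.2 227.5] 41 [[0.6839 0.039  0.1   ]] [[0.6681 0.001  0.07  ]]
 seat [247.  227.1] 14 [[0.5728 0.1093 0.1   ]] [[0.5525 0.074  0.07  ]]
```

```bash
cat >> h.py <<'E'
def q2R(q): return R.from_quat([q[1],q[2],q[3],q[0]])
def down(yaw): # tool x at world yaw deg, pointing down
    c,s=np.cos(np.radians(yaw)),np.sin(np.radians(yaw));return R.from_matrix(np.array([[c,s,0],[s,-c,0],[0,0,-1]]))
def delta(o,pos,yaw):
    A=q2R(o["tool_rot"]);d=A.inv().apply(np.array(pos)-o["ee_pos"]);r=(A.inv()*down(yaw)).as_rotvec(degrees=True)
    return (d*1000).round(1),r.round(2)
def yawof(o): m=q2R(o["tool_rot"]).as_matrix();return np.degrees(np.arctan2(m[1,0],m[0,0]))
E
python3 - <<'E'
from h import *
from cell import robot
o=robot.get_obs();print(yawof(o),delta(o,[.48,.375,.22],15.8))
w=load('pics/wrist0.pkl');M=cv2.Rodrigues(np.array(w["rvec"]))[0];c=-M.T@np.array(w["tvec"]).ravel()
A=q2R(o["tool_rot"]);print(A.inv().apply(c-o["ee_pos"]),A.inv().apply(M[2]),A.inv().apply(M[0]))
E
```

```text
67.8962754056113 (array([-46.5, 303.7,  21.5]), array([2.00e-02, 9.00e-02, 5.21e+01]))
[-0.001165   -0.06715754 -0.13150225] [-0.00099553  0.26348185  0.96466384] [9.99999499e-01 1.57353177e-04 9.89018665e-04]
```

>>> apply_moves(
  plan=[
    [[-0.008, 0.05, 0, 0, 0, 8.5, 100], [-0.016, 0.1, 0, 0, 0, 17, 100], [-0.024, 0.15, 0, 0, 0, 25.5, 100], [-0.032, 0.2, 0, 0, 0, 34, 100], [-0.04, 0.25, 0, 0, 0, 42.5, 100]],
  ],
)

```text
clock: 0.65
ee_pos: [0.4313, 0.4015, 0.2413]
tool_rot: [0.0, 0.976, 0.217, -0.001]
force: [0.4, 0.8, -0.0]
gripper_width: 0.0855
```

```bash
python3 - <<'E'
from h import *
from cell import robot
o=robot.get_obs();print(yawof(o),delta(o,[.48,.375,.22],15.8))
E
```

```text
25.050171098662723 (array([32.9, 44.6, 21.3]), array([0.05, 0.09, 9.25]))
```

>>> apply_moves(
  plan=[
    [[0.02, 0.025, 0, 0, 0, 5, 60], [0.033, 0.045, 0.02, 0, 0, 9.2, 60], [0.033, 0.045, 0.02, 0, 0, 9.2, 60]],
  ],
)

```text
clock: 0.95
ee_pos: [0.4812, 0.3719, 0.2179]
tool_rot: [0.002, 0.991, 0.135, -0.003]
force: [-1.0, -0.2, -1.2]
gripper_width: 0.0513
```

```bash
python3 - <<'E'
from h import *
from cell import robot
o=robot.get_obs();print(yawof(o))
f=robot.grab_frame("wrist");pickle.dump(f,open('pics/w1.pkl','wb'));cv2.imwrite('pics/w1.png',f["color"][:,:,::-1])
E
```

```text
15.56830633743875
```

View pics/w1.png

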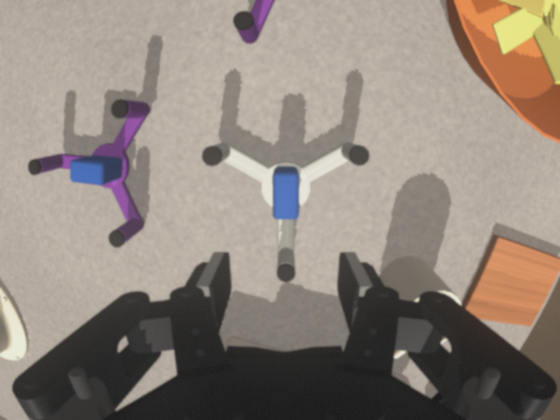

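The wrist view shows the silver carrier upright in the frame: bar (286,193), posts (213,155), (358,155) and (286,272).

```bash
cat > post.py <<'E'
from h import *
import sys
def posts(fn,box,z,V0=60):
    f=load(fn);hsv=cv2.cvtColor(f["color"],cv2.COLOR_RGB2HSV);V=hsv[:,:,2]
    m=np.zeros(V.shape,np.uint8);x0,y0,x1,y1=box;m[y0:y1,x0:x1]=(V<V0)[y0:y1,x0:x1]
    n,l,st,c=cv2.connectedComponentsWithStats(m)
    return [(c[i].round(1),st[i],onz(f,c[i],z,True)[0].round(4)) for i in range(1,n) if st[i,4]>40]
if __name__=="__main__":
    for p in posts('pics/w1.pkl',(180,120,380,285),.07): print(p)
    f=load('pics/w1.pkl');hsv=cv2.cvtColor(f["color"],cv2.COLOR_RGB2HSV)
    m=((hsv[:,:,0]>105)&(hsv[:,:,0]<125)&(hsv[:,:,1]>150)).astype(np.uint8);m[:,:250]=0;m[:,330:]=0
    c=max(cv2.findContours(m,0,1)[0],key=cv2.contourArea);print(cv2.minAreaRect(c),onz(f,cv2.minAreaRect(c)[0],.068,True))
E
python3 post.py
```

```text
(array([373.1, 276.6]), array([366, 267,  14,  18, 103], dtype=int32), array([0.5839, 0.321 , 0.07  ]))
(array([220.5, 279.1]), array([211, 268,  18,  17, 161], dtype=int32), array([0.4407, 0.2787, 0.07  ]))
(array([347.3, 278.8]), array([339, 270,  18,  15, 173], dtype=int32), array([0.5594, 0.3125, 0.07  ]))Traceback (most recent call last):
  File "post.py", line 12, in <module>
    c=max(cv2.findContours(m,0,1)[0],key=cv2.contourArea);print(cv2.minAreaRect(c),onz(f,cv2.minAreaRect(c)[0],.068,True))
ValueError: max() iterable argument is empty
```

```bash
python3 - <<'E'
from h import *
f=load('pics/w1.pkl');c=f["color"];h=cv2.cvtColor(c,cv2.COLOR_RGB2HSV)
for u,v in [(286,193),(286,180),(286,272),(213,155),(357,155)]: print(c[v,u],h[v,u])
E
```

```text
[ 84 119 189] [110 142 189]
[ 82 116 185] [110 142 185]
[75 73 68] [21 24 75]
[77 74 70] [17 23 77]
[79 77 72] [21 23 79]
```

```bash
sed -i 's/V0=60/V0=92/; s/>150/>110/' post.py; python3 post.py
```

```text
(array([212.1, 155.2]), array([203, 147,  19,  18, 267], dtype=int32), array([0.4079, 0.3935, 0.07  ]))
(array([358.1, 154.4]), array([349, 146,  19,  18, 275], dtype=int32), array([0.5303, 0.4283, 0.07  ]))
(array([221.7, 272. ]), array([209, 253,  22,  32, 424], dtype=int32), array([0.4404, 0.2867, 0.07  ]))
(array([346.2, 272.1]), array([338, 253,  22,  32, 425], dtype=int32), array([0.5559, 0.3191, 0.07  ]))
(array([196.8, 274.2]), array([186, 263,  22,  22, 220], dtype=int32), array([0.4168, 0.2767, 0.07  ]))
(array([370.8, 274. ]), array([361, 263,  19,  22, 217], dtype=int32), array([0.5805, 0.3232, 0.07  ]))
(array([285.5, 271.9]), array([278, 264,  16,  17, 228], dtype=int32), array([0.4993, 0.3042, 0.07  ]))
((285.5, 195.5), (45.0, 23.0), 90.0) [[0.47949401 0.3752143  0.068     ]]
```

```bash
python3 - <<'E'
from h import *
from cell import robot
o=robot.get_obs();print(yawof(o),delta(o,[.4792,.3753,.041],15.9))
E
```

```text
15.74555774154769 (array([  0.7,  -2.5, 178.1]), array([ 0.09,  0.32, -0.15]))
```

>>> apply_moves(
  plan=[
    [[0, -0.0015, 0.045, 0.1, 0.3, 0, 58], [0.0005, -0.002, 0.085, 0.1, 0.3, 0, 58], [0.0005, -0.002, 0.12, 0.1, 0.3, -0.1, 58], [0.0007, -0.0025, 0.14, 0.1, 0.3, -0.1, 58], [0.0007, -0.0025, 0.14, 0.1, 0.3, -0.1, 58]],
  ],
)

```text
clock: 1.5
ee_pos: [0.4759, 0.3751, 0.0758]
tool_rot: [0.001, 0.99, 0.139, -0.004]
force: [-0.2, -0.1, 0.1]
gripper_width: 0.0494
```

```bash
python3 - <<'E'
from h import *
from cell import robot
o=robot.get_obs();print(yawof(o),delta(o,[.4792,.3753,.041],15.9),o["force"])
E
```

```text
15.97754756403756 (array([ 3.5,  0.7, 34.8]), array([0.05, 0.43, 0.08])) [-0.21853822 -0.14568095  0.09895016]
```

>>> apply_moves(
  plan=[
    [[0.0035, 0.0007, 0.01, 0, 0.4, 0, 58], [0.0035, 0.0007, 0.022, 0, 0.4, 0, 58], [0.0035, 0.0007, 0.032, 0, 0.4, 0, 58], [0.0035, 0.0007, 0.035, 0, 0.4, 0, 58], [0.0035, 0.0007, 0.035, 0, 0.4, 0, 58]],
  ],
)

```text
clock: 2.0
ee_pos: [0.4789, 0.3752, 0.0403]
tool_rot: [0.001, 0.99, 0.139, -0.001]
force: [0.7, 0.2, -0.3]
gripper_width: 0.0496
```

```bash
python3 - <<'E'
from h import *
from cell import robot
o=robot.get_obs();print(yawof(o),delta(o,[.4792,.3753,.041],15.9),o["force"])
f=robot.grab_frame("wrist");pickle.dump(f,open('pics/w2.pkl','wb'));cv2.imwrite('pics/w2.png',f["color"][:,:,::-1])
E
```

```text
15.97622672390683 (array([ 0.3, -0.1, -0.7]), array([0.05, 0.09, 0.08])) [ 0.66049327  0.21893719 -0.28270758]
```

View pics/w2.png

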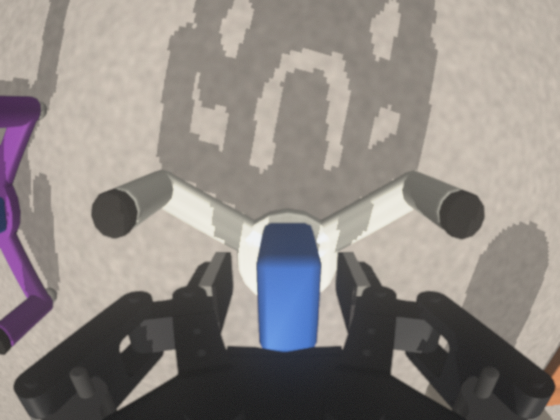

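The bar (288,290) lies between the open jaws. I close.

>>> apply_moves(
  plan=[
    [[0, 0, 0, 0, 0, 0, 20], [0, 0, 0, 0, 0, 0, 10], [0, 0, 0, 0, 0, 0, 10], [0, 0, 0, 0, 0, 0, 10], [0, 0, 0, 0, 0, 0, 10]],
  ],
  squeeze=40,
)

```text
clock: 2.55
ee_pos: [0.4802, 0.3757, 0.0417]
tool_rot: [0.0, 0.99, 0.139, 0.001]
force: [0.9, 0.3, 3.3]
gripper_width: 0.0239
```

>>> apply_moves(
  plan=[
    [[0, 0, -0.03, 0, 0, 0, 10], [0, 0, -0.07, 0, 0, 0, 10], [0, 0, -0.12, 0, 0, 0, 10], [0, 0, -0.16, 0, 0, 0, 10], [0, 0, -0.18, 0, 0, 0, 10]],
  ],
)

```text
clock: 3.05
ee_pos: [0.4805, 0.3762, 0.2252]
tool_rot: [-0.001, 0.99, 0.139, 0.003]
force: [0.4, -0.3, -3.5]
gripper_width: 0.0234
```

```bash
python3 - <<'E'
from h import *
from cell import robot
o=robot.get_obs();print(o["clock"],o["force"],o["gripper_width"],yawof(o),delta(o,[.4792,.3753,.24],15.9))
f=robot.grab_frame("wrist");pickle.dump(f,open('pics/w3.pkl','wb'));cv2.imwrite('pics/w3.png',f["color"][:,:,::-1])
E
```

```text
3.05 [ 0.38279444 -0.26266308 -3.45001103] 0.02342735754745222 15.986178584870355 (array([ -1.4,   0.5, -14.8]), array([-0.02, -0.3 ,  0.09]))
```

View pics/w3.png

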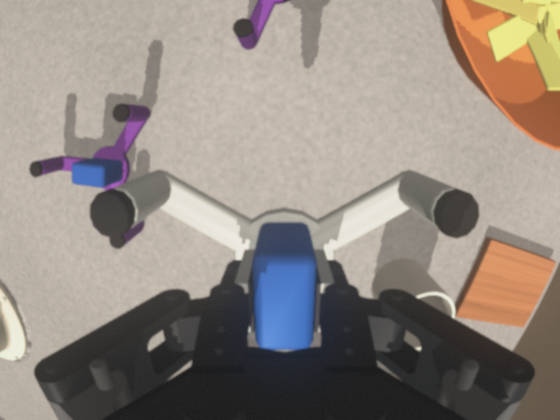

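Bar held (width 23.4 mm, weight about 3.5 N). Next I carry it towards the scale and view the seats.

```bash
python3 - <<'E'
from h import *
from cell import robot
o=robot.get_obs();print(yawof(o),delta(o,[.665,.13,.24],-34))
print(onz(load('pics/top0.pkl'),[[212,153],[415,150],[445,228]],.09))
E
```

```text
15.985373284424861 (array([108.6, 287.7, -11.7]), array([-0.27, -0.44, 49.99]))
[[ 0.64725376  0.29083809  0.09      ]
 [ 0.64315717 -0.28678073  0.09      ]
 [ 0.41815986 -0.35298677  0.09      ]]
```

>>> apply_moves(
  plan=[
    [[0.016, 0.042, -0.004, 0, 0, 8, 10], [0.032, 0.085, -0.008, 0, 0, 16, 10], [0.048, 0.127, -0.012, 0, 0, 24, 10], [0.064, 0.17, -0.012, 0, 0, 32, 10], [0.08, 0.212, -0.012, 0, 0, 40, 10]],
  ],
)

```text
clock: 3.6
ee_pos: [0.6161, 0.1932, 0.2372]
tool_rot: [-0.002, 0.978, -0.211, 0.001]
force: [0.1, 1.3, -3.7]
gripper_width: 0.0238
```

```bash
python3 - <<'E'
from h import *
from cell import robot
o=robot.get_obs();print(yawof(o),delta(o,[.665,.13,.24],-34),o["joints"])
E
```

```text
-24.341418380876693 (array([70.6, 37.4, -2.8]), array([-0.24, -0.09,  9.66])) [0.11588879 0.3395867  1.3917184  0.00251873 1.40663472 0.54031588]
```

>>> apply_moves(
  plan=[
    [[0.03, 0.017, -0.002, 0, 0, 5, 10], [0.06, 0.032, -0.003, -0.2, 0, 9.6, 10], [0.07, 0.037, -0.003, -0.2, 0, 9.6, 10], [0.07, 0.037, -0.003, -0.2, 0, 9.6, 10]],
  ],
)

```text
clock: 4.0
ee_pos: [0.6642, 0.1292, 0.2374]
tool_rot: [0.0, 0.956, -0.293, -0.001]
force: [-0.4, -0.3, -5.3]
gripper_width: 0.0238
```

```bash
python3 - <<'E'
from h import *
from cell import robot
o=robot.get_obs();print(yawof(o),o["ee_pos"])
for n in ["wrist","top","scene"]:
    f=robot.grab_frame(n);pickle.dump(f,open(f'pics/{n}4.pkl','wb'));cv2.imwrite(f'pics/{n}4.png',f["color"][:,:,::-1])
E
```

```text
-34.02255659173137 [0.664199   0.1292373  0.23737911]
```

View pics/wrist4.png

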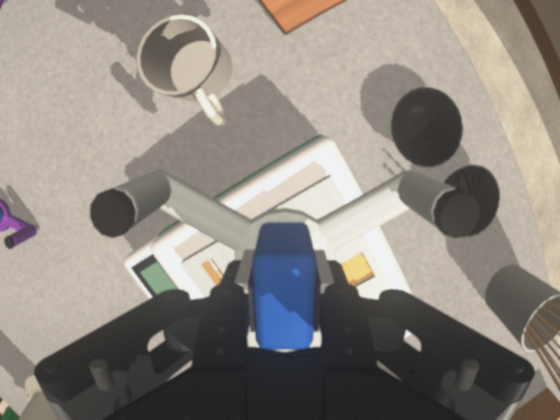

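The image top points to tool −y, so the seats are under the carrier. I move past to the other side.

>>> apply_moves(
  plan=[
    [[0, 0.045, 0, 0, 0, 0, 10], [0, 0.09, 0, 0, 0, 0, 10], [0, 0.135, 0, 0, 0, 0, 10], [0, 0.18, 0, 0, 0, 0, 10], [0, 0.22, 0, 0, 0, 0, 10]],
  ],
)

```text
clock: 4.65
ee_pos: [0.5391, -0.0505, 0.2389]
tool_rot: [-0.0, 0.957, -0.29, -0.001]
force: [0.3, -0.9, -3.3]
gripper_width: 0.0233
```

>>> apply_moves(
  plan=[
    [[0, 0, 0, 0, 0, 0, 10], [0, 0, 0, 0, 0, 0, 10]],
  ],
)

```text
clock: 4.85
ee_pos: [0.5384, -0.0496, 0.2391]
tool_rot: [-0.001, 0.957, -0.29, -0.001]
force: [-0.3, -0.0, -3.6]
gripper_width: 0.0235
```

```bash
python3 - <<'E'
from h import *
from cell import robot
o=robot.get_obs();print(yawof(o),o["ee_pos"])
for n in ["wrist","top","scene"]:
    f=robot.grab_frame(n);pickle.dump(f,open(f'pics/{n}5.pkl','wb'));cv2.imwrite(f'pics/{n}5.png',f["color"][:,:,::-1])
E
```

```text
-33.676357762877146 [ 0.53839696 -0.04959723  0.23907468]
```

View pics/wrist5.png

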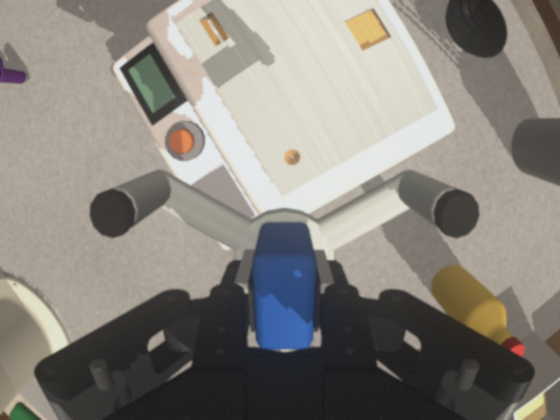

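View pics/scene5.png

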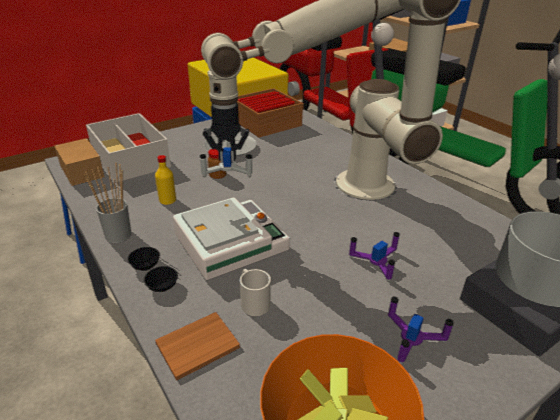

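All three seats show in this view: cone (291,157), groove (213,31), pocket (367,29); the key is at (182,142).

```bash
python3 - <<'E'
from h import *
f=load('pics/wrist5.pkl');c=f["color"]
a=[cv2.resize(c[y-25:y+25,x-25:x+25],(390,390),interpolation=cv2.INTER_NEAREST) for x,y in [(291,157),(213,31)]]
cv2.imwrite('pics/crop5.png',np.hstack(a)[:,:,::-1])
a=[cv2.resize(c[y-25:y+25,x-25:x+25],(390,390),interpolation=cv2.INTER_NEAREST) for x,y in [(367,29),(182,142)]]
cv2.imwrite('pics/crop5b.png',np.hstack(a)[:,:,::-1])
E
```

```text
(no output)
```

View pics/crop5.png

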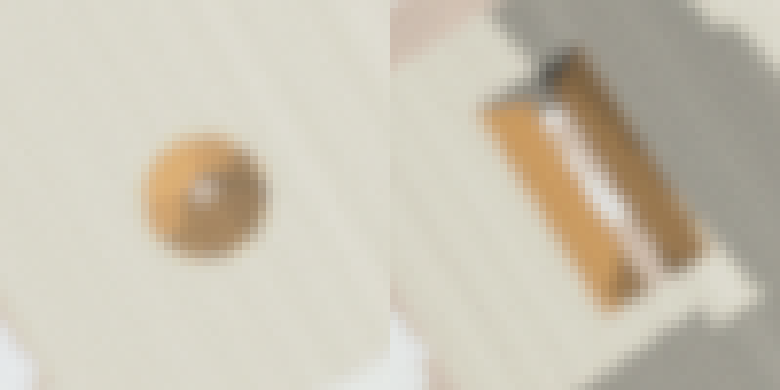

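View pics/crop5b.png

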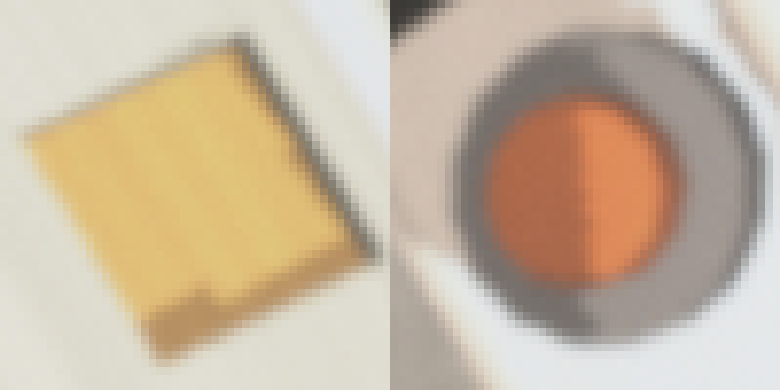

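```bash
cat > seat.py <<'E'
from h import *
w=load('pics/wrist5.pkl')
P=onz(w,[[291.9,156.5],[213.6,28.3],[367.2,28.8]],.1,True)[:,:2];print('cone,groove,pocket',P.round(4))
Q=75e-3*np.array([[np.cos(a),np.sin(a)] for a in np.radians([240,120,0])])
def fit(P):
    a=Q-Q.mean(0);b=P-P.mean(0)
    th=np.arctan2((a[:,0]*b[:,1]-a[:,1]*b[:,0]).sum(),(a*b).sum());r=np.array([[np.cos(th),-np.sin(th)],[np.sin(th),np.cos(th)]])
    return P.mean(0),np.degrees(th),(b-a@r.T)*1e3
print(fit(P))
c,th,_=fit(P)
# old views at same points
for n in('top0','scene0'):
    f=load(f'pics/{n}.pkl'); print(n,proj(f,np.c_[P,[.1]*3]).round(1).tolist())
# key triangulation
def ctr(f,box,H0=5,H1=14):
    h=cv2.cvtColor(f["color"],cv2.COLOR_RGB2HSV);m=((h[:,:,0]>=4)&(h[:,:,0]<14)&(h[:,:,1]>120)).astype(np.uint8);k=np.zeros_like(m);x0,y0,x1,y1=box;k[y0:y1,x0:x1]=m[y0:y1,x0:x1]
    mm=cv2.moments(k,True);return mm['m10']/mm['m00'],mm['m01']/mm['m00'],mm['m00']
rays=[]
for n,box,fi in [('wrist5',(165,120,205,165),True),('top5',(285,195,312,222),False),('scene5',(245,205,280,228),False)]:
    f=load(f'pics/{n}.pkl');x,y,a=ctr(f,box);print(n,x,y,a,onz(f,[x,y],.06,fi).round(4)[0],onz(f,[x,y],.08,fi).round(4)[0])
E
python3 seat.py
```

```text
cone,groove,pocket [[ 0.5653 -0.0204]
 [ 0.5727  0.109 ]
 [ 0.6805  0.0378]]
(array([0.60620293, 0.04215674]), np.float64(-3.313194478022834), array([[ 0.31956723,  0.14461797],
       [ 0.2155874 , -0.12456253],
       [-0.53515463, -0.02005544]]))
top0 [[322.5, 177.7], [276.2, 176.2], [300.6, 138.8]]
scene0 [[227.1, 205.0], [247.0, 227.1], [201.1, 226.9]]
wrist5 181.0981308411215 141.02803738317758 428.0 [0.4832 0.0504 0.06  ] [0.4891 0.0474 0.08  ]
top5 298.0 208.36 25.0 [0.4871 0.049  0.06  ] [0.4835 0.0497 0.08  ]
scene5 260.30555555555554 215.41666666666666 36.0 [0.4802 0.0325 0.06  ] [0.4954 0.0568 0.08  ]
```

```bash
python3 - <<'E'
from h import *
from post import posts
from cell import robot
o=robot.get_obs();A=q2R(o["tool_rot"])
for p in posts('pics/wrist5.pkl',(80,180,490,245),o["ee_pos"][2]+.0283,80):
    print(p[0],p[1][4],(A.inv().apply(p[2]-o["ee_pos"])*1e3).round(1))
print(A.as_matrix().round(4).tolist(),yawof(o),delta(o,[.6062,.0422,.17],-33.3))
E
```

```text
[112.3 212.8] 1600 [-63.3 -35.8 -28.2]
[455.7 212.9] 1576 [ 61.8 -35.5 -28.3]
[[0.8333, -0.5529, -0.0007], [-0.5529, -0.8333, 0.001], [-0.0011, -0.0004, -1.0]] -33.562922707399146 (array([   5.3, -112.9,   69.1]), array([-0.03,  0.06, -0.26]))
```

>>> apply_moves(
  plan=[
    [[0.003, -0.04, 0, 0, 0, 0, 10], [0.0062, -0.08, 0.01, 0, 0, -0.2, 10], [0.0062, -0.113, 0.03, 0, 0, -0.25, 10], [0.0062, -0.113, 0.05, 0, 0, -0.25, 10], [0.0062, -0.113, 0.06, 0, 0, -0.25, 10]],
  ],
)

```text
clock: 5.5
ee_pos: [0.6062, 0.0441, 0.1763]
tool_rot: [-0.0, 0.959, -0.285, -0.002]
force: [-0.8, 0.5, -3.8]
gripper_width: 0.0235
```

>>> apply_moves(
  plan=[
    [[0, 0, 0, 0, 0, 0, 10], [0, 0, 0, 0, 0, 0, 10]],
  ],
)

```text
clock: 5.7
ee_pos: [0.6061, 0.0444, 0.1764]
tool_rot: [-0.0, 0.959, -0.285, -0.003]
force: [0.4, -0.2, -4.0]
gripper_width: 0.023
```

```bash
python3 - <<'E'
from h import *
from cell import robot
o=robot.get_obs();print(o["ee_pos"],o["force"],yawof(o),delta(o,[.607,.0417,.1445],-33.3))
f=robot.grab_frame("wrist");pickle.dump(f,open(f'pics/w6.pkl','wb'));cv2.imwrite('pics/w6.png',f["color"][:,:,::-1])
E
```

```text
[0.60611605 0.04437412 0.17639322] [ 0.40103324 -0.1843665  -3.97780742] -33.09567201119476 (array([ 2.4,  1.7, 31.9]), array([0.08, 0.29, 0.2 ]))
```

View pics/w6.png

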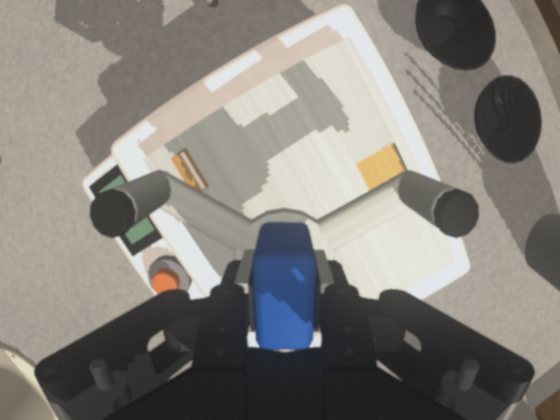

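Groove (188,170) and pocket (381,165) lie under their posts. I move down to 3 mm above the plate.

>>> apply_moves(
  plan=[
    [[0.0024, 0.0017, 0.008, 0, 0.3, 0.2, 10], [0.0024, 0.0017, 0.016, 0, 0.3, 0.2, 10], [0.0024, 0.0017, 0.024, 0, 0.3, 0.2, 10], [0.0024, 0.0017, 0.03, 0, 0.3, 0.2, 10], [0.0024, 0.0017, 0.032, 0, 0.3, 0.2, 10]],
  ],
)

```text
clock: 6.25
ee_pos: [0.6068, 0.0414, 0.1438]
tool_rot: [0.001, 0.958, -0.287, -0.0]
force: [-0.3, 0.3, -4.5]
gripper_width: 0.0234
```

>>> apply_moves(
  plan=[
    [[0, 0, 0, 0, 0, 0, 10], [0, 0, 0, 0, 0, 0, 10]],
  ],
)

```text
clock: 6.45
ee_pos: [0.6068, 0.0414, 0.1438]
tool_rot: [0.001, 0.958, -0.287, -0.0]
force: [0.3, -0.0, -4.9]
gripper_width: 0.0237
```

```bash
cat > s.py <<'E'
from h import *
from cell import robot
import sys
o=robot.get_obs();print(o["clock"],o["ee_pos"].round(4),o["force"].round(1),o["moment"].round(2),round(yawof(o),2),*delta(o,[.607,.0417,.1369],-33.3))
E
python3 s.py
```

```text
6.45 [0.6068 0.0414 0.1438] [ 0.3 -0.  -4.9] [-0.02 -0.    0.01] -33.32 [ 0.  -0.4  6.9] [ 0.1   0.03 -0.02]
```

>>> apply_moves(
  plan=[
    [[0, 0, 0.001, 0, 0, 0, 10], [0, 0, 0.002, 0, 0, 0, 10], [0, 0, 0.003, 0, 0, 0, 10], [0, 0, 0.003, 0, 0, 0, 10]],
  ],
)

```text
clock: 6.85
ee_pos: [0.6067, 0.0414, 0.1407]
tool_rot: [0.001, 0.958, -0.287, -0.001]
force: [-0.0, -1.0, -4.1]
gripper_width: 0.0236
```

```bash
python3 s.py
```

```text
6.85 [0.6067 0.0414 0.1407] [-0.  -1.  -4.1] [ 0.03 -0.02  0.05] -33.32 [ 0.1 -0.4  3.8] [ 0.1   0.04 -0.02]
```

>>> apply_moves(
  plan=[
    [[0, 0, 0.0007, 0, 0, 0, 10], [0, 0, 0.0013, 0, 0, 0, 10], [0, 0, 0.002, 0, 0, 0, 10], [0, 0, 0.002, 0, 0, 0, 10]],
  ],
)

```text
clock: 7.25
ee_pos: [0.6071, 0.0416, 0.1392]
tool_rot: [0.0, 0.958, -0.287, -0.0]
force: [0.4, 1.7, -0.7]
gripper_width: 0.0237
```

```bash
python3 s.py
```

```text
7.25 [0.6071 0.0416 0.1392] [ 0.4  1.7 -0.7] [ 0.15  0.12 -0.05] -33.32 [-0.1 -0.   2.3] [ 0.06  0.   -0.02]
```

>>> apply_moves(
  plan=[
    [[-0.0003, -0.0008, 0, 0, 0, 0, 10], [-0.0003, -0.0008, 0.0005, 0, 0, 0, 10], [-0.0003, -0.0008, 0.001, 0, 0, 0, 10], [-0.0003, -0.0008, 0.001, 0, 0, 0, 10]],
  ],
)

```text
clock: 7.65
ee_pos: [0.6073, 0.0426, 0.1382]
tool_rot: [0.0, 0.958, -0.287, -0.0]
force: [0.4, 2.5, -2.1]
gripper_width: 0.0235
```

```bash
python3 s.py
```

```text
7.65 [0.6073 0.0426 0.1382] [ 0.4  2.5 -2.1] [0.14 0.03 0.03] -33.32 [0.2 0.9 1.3] [ 0.04  0.01 -0.02]
```

>>> apply_moves(
  plan=[
    [[-0.0005, -0.0007, 0, 0, 0, 0, 10], [-0.0006, -0.001, 0.0004, 0, 0, 0, 10], [-0.0006, -0.001, 0.0008, 0, 0, 0, 10], [-0.0006, -0.001, 0.0008, 0, 0, 0, 10]],
  ],
)

```text
clock: 8.05
ee_pos: [0.6073, 0.0436, 0.1373]
tool_rot: [0.0, 0.958, -0.287, -0.0]
force: [0.4, -0.9, -3.2]
gripper_width: 0.0233
```

```bash
python3 s.py
```

```text
8.05 [0.6073 0.0436 0.1373] [ 0.4 -0.9 -3.2] [-0.02 -0.05  0.  ] -33.32 [0.8 1.8 0.4] [ 0.05 -0.   -0.02]
```

Lateral force has gone and the carrier is 0.4 mm above nominal home. I go gently down a bit more.

>>> apply_moves(
  plan=[
    [[0, 0, 0.0004, 0, 0, 0, 10], [0, 0, 0.0008, 0, 0, 0, 10], [0, 0, 0.0008, 0, 0, 0, 10]],
  ],
)

```text
clock: 8.35
ee_pos: [0.6076, 0.0436, 0.137]
tool_rot: [0.0, 0.958, -0.287, 0.0]
force: [0.3, 0.1, -1.0]
gripper_width: 0.0238
```

```bash
python3 s.py
```

```text
8.35 [0.6076 0.0436 0.137 ] [ 0.3  0.1 -1. ] [0.05 0.13 0.04] -33.32 [0.6 1.9 0.1] [ 0.04 -0.03 -0.02]
```

>>> apply_moves(
  plan=[
    [[0, 0, 0.0004, 0, 0, 0, 10], [0, 0, 0.0007, 0, 0, 0, 10], [0, 0, 0.0007, 0, 0, 0, 10]],
  ],
  squeeze=20,
)

```text
clock: 8.65
ee_pos: [0.6076, 0.0436, 0.1368]
tool_rot: [0.0, 0.958, -0.287, 0.0]
force: [-2.4, 1.1, 3.3]
gripper_width: 0.0236
```

```bash
python3 s.py
```

```text
8.65 [0.6076 0.0436 0.1368] [-2.4  1.1  3.3] [ 0.02  0.53 -0.  ] -33.31 [ 0.5  1.9 -0.1] [ 0.04 -0.04 -0.01]
```

Home height is reached with a load of about 7 N. I let go.

>>> apply_moves(
  plan=[
    [[0, 0, -0.0005, 0, 0, 0, 30], [0, 0, -0.0005, 0, 0, 0, 34], [0, 0, -0.0005, 0, 0, 0, 50], [0, 0, -0.0005, 0, 0, 0, 50]],
  ],
)

```text
clock: 9.05
ee_pos: [0.6077, 0.0436, 0.1372]
tool_rot: [0.0, 0.958, -0.287, 0.0]
force: [-0.5, -1.0, -0.4]
gripper_width: 0.0429
```

```bash
python3 s.py;  python3 - <<'E'
from h import *
from cell import robot
f=robot.grab_frame("wrist");pickle.dump(f,open(f'pics/w7.pkl','wb'));cv2.imwrite('pics/w7.png',f["color"][:,:,::-1])
E
```

```text
9.05 [0.6077 0.0436 0.1372] [-0.5 -1.  -0.4] [-0.07 -0.07 -0.03] -33.32 [0.4 1.9 0.4] [ 0.03 -0.05 -0.02]
```

View pics/w7.png

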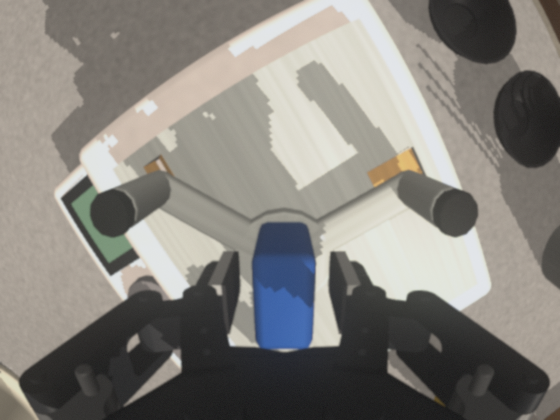

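Jaws are clear of the bar on both sides; groove and pocket are covered by their feet. I retract straight up and check.

>>> apply_moves(
  plan=[
    [[0, 0, -0.01, 0, 0, 0, 52], [0, 0, -0.03, 0, 0, 0, 52], [0, 0, -0.06, 0, 0, 0, 52], [0, 0, -0.1, 0, 0, 0, 52], [0, 0.02, -0.14, 0, 0, 0, 52]],
  ],
)

```text
clock: 9.6
ee_pos: [0.5967, 0.0282, 0.2791]
tool_rot: [0.0, 0.958, -0.286, 0.0]
force: [0.8, -0.8, 0.2]
gripper_width: 0.0445
```

>>> apply_moves(
  plan=[
    [[0, 0.03, 0, 0, 0, 0, 52], [0, 0.05, 0, 0, 0, 0, 52], [0, 0.05, 0, 0, 0, 0, 52]],
  ],
)

```text
clock: 9.9
ee_pos: [0.5689, -0.0154, 0.2805]
tool_rot: [0.0, 0.958, -0.287, 0.001]
force: [-0.3, -0.4, -0.6]
gripper_width: 0.0444
```

```bash
python3 s.py;  python3 - <<'E'
from h import *
from cell import robot
for n in ["wrist","top","scene"]:
    f=robot.grab_frame(n);pickle.dump(f,open(f'pics/{n}8.pkl','wb'));cv2.imwrite(f'pics/{n}8.png',f["color"][:,:,::-1])
E
```

```text
9.9 [ 0.5689 -0.0154  0.2805] [-0.3 -0.4 -0.6] [-0.02 -0.03  0.01] -33.34 [ 1.000e-01 -6.860e+01  1.436e+02] [-0.01 -0.14 -0.04]
```

View pics/wrist8.png

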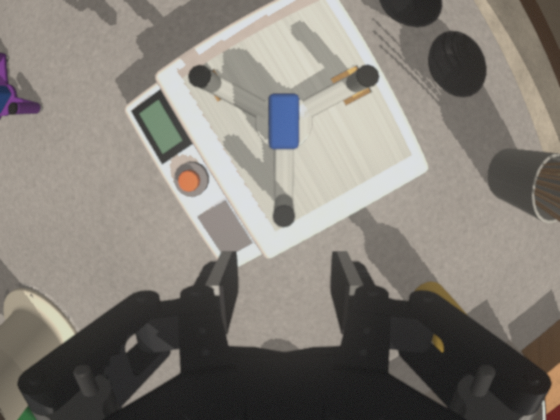

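View pics/scene8.png

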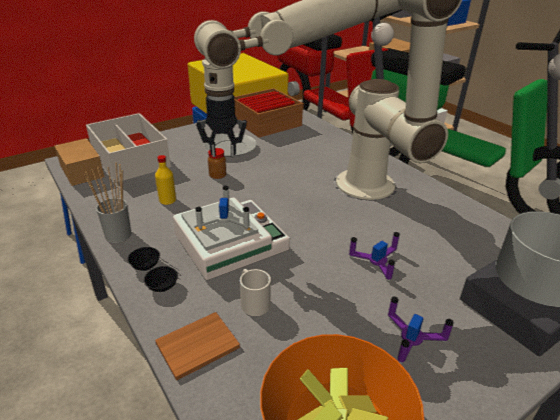

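```bash
python3 - <<'E'
from h import *
from post import posts
def d(P): return [round(1e3*np.linalg.norm(P[i]-P[j]),1) for i,j in((0,1),(1,2),(0,2))]
P=[p[2] for p in posts('pics/wrist8.pkl',(180,50,390,235),.1652,85) if not print(p[0],p[1][2:],p[2])]
P=[p[2] for p in posts('pics/wrist8.pkl',(180,50,390,235),.1652,85) if p[1][4]<700][:3]
print(d(P),np.mean(P,0))
Q=[np.array(x) for x in([.4079,.3935,.07],[.5303,.4283,.07],[.4993,.3042,.07])];print(d(Q))
E
```

```text
[199.6  75.9] [ 22  22 359] [0.5732 0.108  0.1652]
[366.4  75.6] [ 23  21 343] [0.6795 0.0382 0.1652]
[183.4 139.2] [ 11  25 130] [0.5348 0.0747 0.1652]
[283.3 214.8] [ 19  21 302] [ 0.5661 -0.0189  0.1652]
[np.float64(127.2), np.float64(149.2), np.float64(50.8)] [0.59583333 0.07363333 0.1652    ]
[np.float64(127.3), np.float64(127.9), np.float64(127.8)]
```

Posts are at (0.573,0.108), (0.680,0.038) and (0.566,−0.019), within 1.5 mm of the measured seats. All three spacings are equal (127.1 mm; on the table 127.3–127.9), so it is home and level. Next I locate the key.

```bash
python3 - <<'E'
from h import *
from cell import robot
R_=[]
for n,box,fi in [('wrist5',(165,120,205,165),1),('wrist8',(165,160,212,205),1),('top8',(285,195,312,222),0)]:
    f=load(f'pics/{n}.pkl');h=cv2.cvtColor(f["color"],cv2.COLOR_RGB2HSV);m=((h[:,:,0]>=4)&(h[:,:,0]<14)&(h[:,:,1]>120)).astype(np.uint8);k=np.zeros_like(m);x0,y0,x1,y1=box;k[y0:y1,x0:x1]=m[y0:y1,x0:x1]
    mm=cv2.moments(k,True);uv=[mm['m10']/mm['m00'],mm['m01']/mm['m00']];o,d=ray(f,uv,fi);d=d[0]/np.linalg.norm(d);R_.append((o,d));print(n,uv,mm['m00'],onz(f,uv,.068,fi))
for S in([0,1],[0,1,2]):
    A=sum(np.eye(3)-np.outer(R_[i][1],R_[i][1]) for i in S);b=sum((np.eye(3)-np.outer(R_[i][1],R_[i][1]))@R_[i][0] for i in S);print(np.linalg.solve(A,b))
o=robot.get_obs();print(delta(o,[.486,.049,.16],60),o["joints"])
E
```

```text
wrist5 [181.0981308411215, 141.02803738317758] 428.0 [[0.48556236 0.04920947 0.068     ]]
wrist8 [188.184375, 180.478125] 320.0 [[0.48499417 0.0485997  0.068     ]]Traceback (most recent call last):
  File "<stdin>", line 6, in <module>
ZeroDivisionError: float division by zero
```

```bash
python3 - <<'E'
from h import *
from cell import robot
o=robot.get_obs();print(delta(o,[.4855,.049,.16],60),o["joints"])
E
```

```text
(array([-104.6,   -5.9,  119.3]), array([ 1.000e-02, -7.000e-02, -9.319e+01])) [-2.35431821e-01  1.20940694e-01  1.56520427e+00  4.23782110e-04
  1.45435442e+00  3.43854601e-01]
```

>>> apply_moves(
  plan=[
    [[-0.021, -0.001, 0, 0, 0, -8.4, 0], [-0.042, -0.002, 0, 0, 0, -16.8, 0], [-0.063, -0.003, 0, 0, 0, -25.2, 0], [-0.084, -0.005, 0, 0, 0, -33.6, 0], [-0.105, -0.006, 0, 0, 0, -42, 0]],
  ],
)

```text
clock: 10.55
ee_pos: [0.4846, 0.0507, 0.2791]
tool_rot: [-0.0, 0.997, 0.08, 0.0]
force: [-1.0, 0.7, 1.4]
gripper_width: -0.0004
```

>>> apply_moves(
  plan=[
    [[0, 0, 0, 0, 0, -8.4, 0], [0, 0, 0, 0, 0, -16.8, 0], [0, 0, 0, 0, 0, -25.2, 0], [0, 0, 0, 0, 0, -33.6, 0], [0, 0, 0, 0, 0, -42, 0]],
  ],
)

```text
clock: 11.05
ee_pos: [0.4848, 0.0516, 0.279]
tool_rot: [-0.0, 0.9, 0.436, 0.0]
force: [0.4, 0.2, 0.2]
gripper_width: 0.0001
```

```bash
python3 - <<'E'
from h import *
from cell import robot
o=robot.get_obs();print(o["gripper_width"],delta(o,[.4855,.049,.09],60),o["force"])
f=robot.grab_frame("wrist");pickle.dump(f,open(f'pics/w9.pkl','wb'));cv2.imwrite('pics/w9.png',f["color"][:,:,::-1])
E
```

```text
7.11700706856497e-05 (array([ -1.9,   2.2, 189. ]), array([-0.01, -0.06, -8.35])) [0.40593283 0.15710128 0.23970335]
```

View pics/w9.png

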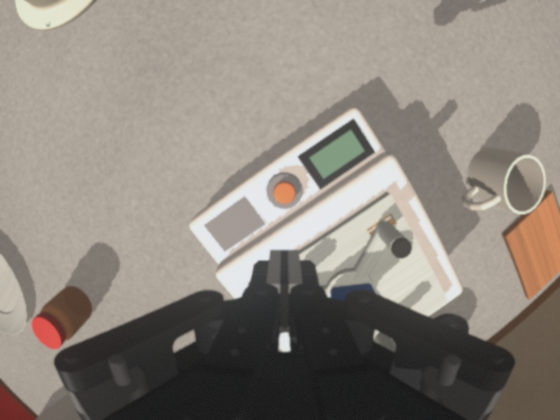

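```bash
python3 - <<'E'
from h import *
R_=[]
for n,box,z in [('wrist5',(165,120,205,165),0),('wrist8',(165,160,212,205),0),('w9',(265,170,306,210),0)]:
    f=load(f'pics/{n}.pkl');h=cv2.cvtColor(f["color"],cv2.COLOR_RGB2HSV);m=((h[:,:,0]>=4)&(h[:,:,0]<14)&(h[:,:,1]>120)).astype(np.uint8);k=np.zeros_like(m);x0,y0,x1,y1=box;k[y0:y1,x0:x1]=m[y0:y1,x0:x1]
    mm=cv2.moments(k,True);uv=[mm['m10']/mm['m00'],mm['m01']/mm['m00']];o,d=ray(f,uv,1);d=d[0]/np.linalg.norm(d);R_.append((o,d));print(n,uv,mm['m00'],onz(f,uv,.06,1),onz(f,uv,.07,1))
A=sum(np.eye(3)-np.outer(d,d) for o,d in R_);b=sum((np.eye(3)-np.outer(d,d))@o for o,d in R_);print(np.linalg.solve(A,b))
E
```

```text
wrist5 [181.0981308411215, 141.02803738317758] 428.0 [[0.48321115 0.05038261 0.06      ]] [[0.48615016 0.04891619 0.07      ]]
wrist8 [188.184375, 180.478125] 320.0 [[0.48222051 0.04880796 0.06      ]] [[0.48568758 0.04854764 0.07      ]]
w9 [284.01769911504425, 192.27138643067846] 339.0 [[0.48926426 0.04672692 0.06      ]] [[0.4876207  0.04801896 0.07      ]]
[0.48704271 0.0484451  0.07349838]
```

```bash
python3 - <<'E'
from h import *
from cell import robot
o=robot.get_obs();print(yawof(o),delta(o,[.487,.0485,.10],yawof(o)))
E
```

```text
51.952193904485384 (array([ -1.4,   3.7, 179. ]), array([-0.01, -0.07,  0.  ]))
```

>>> apply_moves(
  plan=[
    [[-0.0014, 0.0037, 0.04, 0, 0, 0, 0], [-0.0014, 0.0037, 0.08, 0, 0, 0, 0], [-0.0014, 0.0037, 0.12, 0, 0, 0, 0], [-0.0014, 0.0037, 0.155, 0, 0, 0, 0], [-0.0014, 0.0037, 0.17, 0, 0, 0, 0]],
  ],
)

```text
clock: 11.6
ee_pos: [0.4845, 0.0495, 0.1051]
tool_rot: [-0.002, 0.899, 0.437, -0.002]
force: [-0.2, 0.8, 0.4]
gripper_width: -0.0
```

>>> apply_moves(
  plan=[
    [[0, 0, 0, 0, 0, 0, 0], [0, 0, 0, 0, 0, 0, 0]],
  ],
)

```text
clock: 11.8
ee_pos: [0.4844, 0.0501, 0.1049]
tool_rot: [-0.003, 0.9, 0.437, -0.003]
force: [-0.5, -0.8, -0.2]
gripper_width: 0.0002
```

```bash
python3 - <<'E'
from h import *
from cell import robot
o=robot.get_obs();print(o["force"],o["ee_pos"],delta(o,[.487,.0485,.0845],yawof(o)))
f=robot.grab_frame("wrist");pickle.dump(f,open(f'pics/w10.pkl','wb'));cv2.imwrite('pics/w10.png',f["color"][:,:,::-1])
E
```

```text
[-0.47657467 -0.80981096 -0.19059968] [0.48436166 0.05008313 0.10493498] (array([ 0.4,  3.2, 20.4]), array([-0.41,  0.13, -0.  ]))
```

View pics/w10.png

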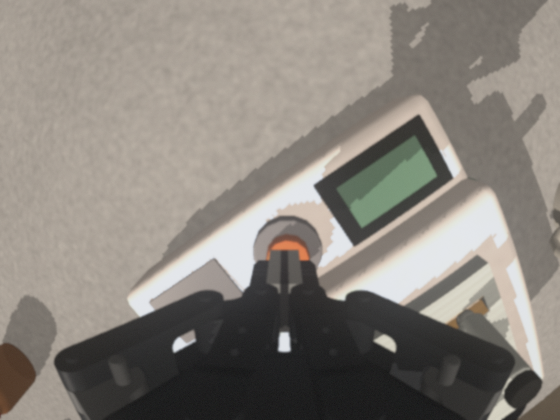

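The fingertips (285,262) are over the orange key (288,248). Now I press in small steps.

>>> apply_moves(
  plan=[
    [[0.0004, 0.0025, 0.005, -0.3, 0, 0, 0], [0.0004, 0.0025, 0.009, -0.3, 0, 0, 0], [0.0004, 0.0025, 0.012, -0.3, 0, 0, 0], [0.0004, 0.0025, 0.015, -0.3, 0, 0, 0], [0.0004, 0.0025, 0.017, -0.3, 0, 0, 0]],
  ],
)

```text
clock: 12.35
ee_pos: [0.4872, 0.0486, 0.0887]
tool_rot: [0.0, 0.9, 0.437, -0.001]
force: [-1.7, 0.2, 1.3]
gripper_width: -0.0001
```

>>> apply_moves(
  plan=[
    [[0, 0, 0.001, 0, 0, 0, 0], [0, 0, 0.002, 0, 0, 0, 0], [0, 0, 0.003, 0, 0, 0, 0]],
  ],
)

```text
clock: 12.65
ee_pos: [0.4873, 0.0486, 0.0858]
tool_rot: [0.0, 0.9, 0.437, -0.001]
force: [-1.1, 0.4, 2.0]
gripper_width: -0.0004
```

>>> apply_moves(
  plan=[
    [[0, 0, 0.001, 0, 0, 0, 0], [0, 0, 0.002, 0, 0, 0, 0], [0, 0, 0.002, 0, 0, 0, 0]],
  ],
)

```text
clock: 12.95
ee_pos: [0.4873, 0.0486, 0.0838]
tool_rot: [0.0, 0.9, 0.437, -0.001]
force: [-1.1, 0.0, 3.0]
gripper_width: 0.0001
```

>>> apply_moves(
  plan=[
    [[0, 0, 0.001, 0, 0, 0, 0], [0, 0, 0.002, 0, 0, 0, 0], [0, 0, 0.002, 0, 0, 0, 0]],
  ],
)

```text
clock: 13.25
ee_pos: [0.4874, 0.0487, 0.0829]
tool_rot: [0.0, 0.899, 0.437, -0.001]
force: [-4.5, 0.5, 11.9]
gripper_width: -0.0
```

Bottomed (12 N). I hold briefly, then rise.

>>> apply_moves(
  plan=[
    [[0, 0, 0, 0, 0, 0, 0], [0, 0, -0.004, 0, 0, 0, 0], [0, 0, -0.02, 0, 0, 0, 0], [0, 0, -0.06, 0, 0, 0, 0], [0, 0, -0.1, 0, 0, 0, 0]],
  ],
)

```text
clock: 13.75
ee_pos: [0.4866, 0.0488, 0.183]
tool_rot: [-0.0, 0.9, 0.437, -0.002]
force: [2.0, -0.5, 0.8]
gripper_width: 0.0001
```

>>> apply_moves(
  plan=[
    [[0, 0, -0.04, 0, 0, 0, 0], [0, 0, -0.09, 0, 0, 0, 0], [0, 0, -0.09, 0, 0, 0, 0], [0, 0, -0.09, 0, 0, 0, 0]],
  ],
)

```text
clock: 14.15
ee_pos: [0.4878, 0.0488, 0.2742]
tool_rot: [0.001, 0.9, 0.437, -0.0]
force: [-0.9, 0.2, -1.0]
gripper_width: -0.0002
```

```bash
python3 - <<'E'
from h import *
from cell import robot
from post import posts
o=robot.get_obs();print(o["clock"],o["force"],o["ee_pos"])
F={}
for n in ["wrist","scene"]:
    f=F[n]=robot.grab_frame(n);pickle.dump(f,open(f'pics/{n}11.pkl','wb'));cv2.imwrite(f'pics/{n}11.png',f["color"][:,:,::-1])
s8=load('pics/scene8.pkl')["color"]
a=cv2.resize(s8[180:275,165:295],(390,285),interpolation=cv2.INTER_CUBIC);b=cv2.resize(F["scene"]["color"][180:275,165:295],(390,285),interpolation=cv2.INTER_CUBIC)
cv2.imwrite('pics/cmp.png',np.hstack([a,b])[:,:,::-1])
for p in posts('pics/wrist11.pkl',(0,0,560,250),.1652,85): print(p[0],p[1][2:],p[2])
E
```

```text
14.15 [-0.9471043   0.17618382 -1.0233653 ] [0.48781781 0.04878017 0.2742079 ]
[337.3 149.5] [ 74  67 974] [0.4728 0.1091 0.1652]
[403.9 243.3] [ 18  14 206] [0.5688 0.1097 0.1652]
```

View pics/wrist11.png

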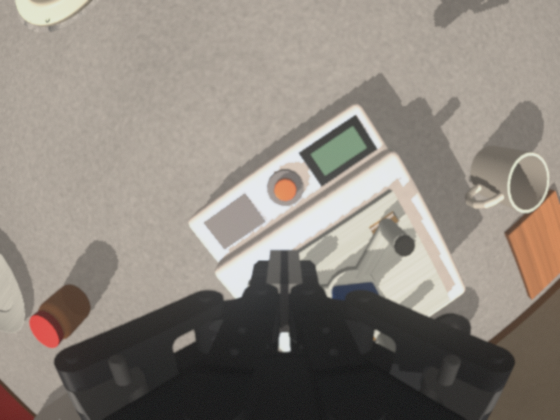

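View pics/cmp.png

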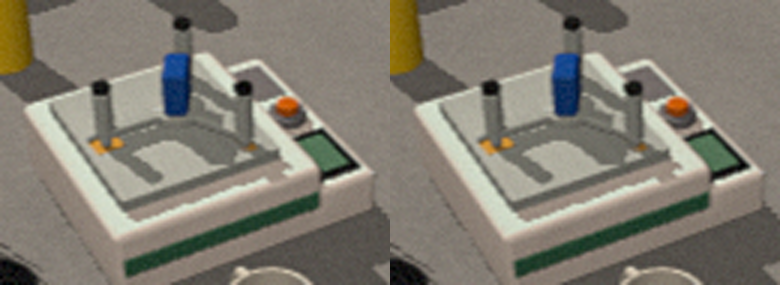

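The before and after crops look the same: the carrier has not moved and the key is up. I hand in.

```bash
python3 -c "
from cell import robot
print(robot.sign_off())"
```

```text
the job is handed in; nothing more can be done
None
```

The carrier is back on the scale with all three feet home, and I let go of it. I then pressed the zero key, let it come up, and handed the job in at about 14 s of the 72 s. The interface gave no verdict.

- **Placing:** I picked up the silver carrier, not the purple look-alikes, and found the three seats in the wrist camera (fit residuals up to 0.6 mm). I lowered it gently, following the side force into the cone. It reached home height within 0.1 mm of the expected tool height (136.8 mm against 136.9). The highest load I read on the scale was about 7–8 N.
- **Seating check after letting go:** All three posts stood within 1.5 mm of their seats. Their spacings were equal at 127.0–127.2 mm, so the carrier is level. Those spacings read about 3 mm under the nominal 129.9 mm, but so did the same measurement with the carrier on the table, so I put it down to how the dark post tops are picked out.
- **Zero key:** I pressed it until it bottomed, with the force jumping to about 12 N, then lifted clear.
- **Last pictures:** The key looks up and the carrier looks unmoved from before the press. I never touched the jar, bottle or mug. Scene crops were compared by eye; I did not measure the seated height separately in the last pictures.

No check failed. The cameras disagreed by up to 8 mm at first, so I relied on the wrist camera and on feel.

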